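# Fetch the grinding ball from its curved drying track

## Task

The white porcelain grinding ball is drying in the curved aluminium track. Push it along the track, round the bend, until it settles in the round hole at the open exit, then lift it out there and put it in the widest and lowest of the three stoneware pots, without dropping it from a height. Leave the pot standing upright with the ball at rest in it.

Things in the scene. Friction and masses are not known exactly. Their poses are not given: they have to be found in the camera images.
- ball_center (a point): Centre of the white porcelain ball, diameter 52 mm, about 180 g, smooth and slippery, rolls easily when pushed at about mid-height (pushed near its top it may bind). It starts at rest somewhere in the straight part of the track, on the track's floor (centre 38 mm above the table).
- track: Aluminium ball track fixed on a plywood board. Origin on the table under the centre line, where the straight ends and the bend begins; x: direction of travel in the straight, y: left, z up. Centre line: straight from x = -160 mm (end wall) to 0, then a quarter circle of radius 130 mm about (0, 130) mm to (130, 130) mm, where the walls end; then along +y, an open wooden landing 64 mm wide.
- track_slot (a point): Point on the track's floor (12 mm above the table), on the centre line at the track's origin. Channel 57 mm wide inside, walls 4 mm thick with lips folded inward 44 to 47 mm above the floor: seen from above a slot 46 mm wide is left. The ball cannot be lifted out through it; closed fingers fit down through it behind the ball to push. Axes as the track's.
- track_exit (a point): Centre of a round hole 30 mm wide in the landing at the exit gap, at floor height (12 mm above the table), at (130, 175) mm in the track's frame, axes as the track's. The ball settles in it by itself, its centre 21 mm above this point, and can be gripped there along the track's x: those sides are free. A stop plate 30 mm wide, 45 mm high stands 34 mm beyond (+y).
- pot_in (a point): Centre of the inner floor, 7 mm above the table, of the target pot: the widest and lowest of three plain tan stoneware pots, open, round, 142 mm across, 55 mm high, about 126 mm wide inside, 700 g, loose; z up. The other two (96 mm across, 85 mm high; 74 mm across, 65 mm high) are bystanders; the three swap places.
There are look-alikes about, which are no part of the job. What is shaped like the part that bears pot_in but green is not meant. Leave any purple look-alike of the part that bears ball_center alone.

How it is judged (in metres and radians):
On the way, in this order (a step that is already met when the one before it is completed fails the run):
1. the ball lies in the round hole at the track's exit gap (horizontal distance between ball_center and track_exit below 0.012 m and z of ball_center in the frame of track_exit below 0.03 m), for 0.2 s.
2. the ball is lifted clear of the exit in the gripper (z of ball_center in the frame of track_exit above 0.05 m and contact force between the fingers and ball above 0.2 N), for 0.1 s.
At the end, for the whole second after the job is handed in: The ball rests on the inner floor of the widest, lowest pot (centre within 45 mm of the pot's axis and 18 to 34 mm above its inner floor, slower than 50 mm/s), the pot stands upright (within 0.1 rad) on the table, and the ball is let go (horizontal distance between ball_center and pot_in below 0.045 m and z of ball_center in the frame of pot_in between 0.018 and 0.034 m and angle between pot_in's own z axis and vertical below 0.1 rad and height (world z) of pot_in below 0.015 m and linear speed of ball below 0.05 m/s); the robot touches nothing.
It fails at once if the ball is dropped from a height or thrown (moving faster than 1 m/s, as after a fall of 5 cm, with no finger on it) (linear speed of ball above 1 m/s and contact force between the fingers and ball below 0.01 N).
It also fails if it takes over 64 s, if anything falls off the work surface, if the arm or the gripper's body presses on something with over 40 N, if the wrist force passes 120 N, or if a joint passes its speed limit or range.

## Robot

A 7-joint arm with a two-finger parallel gripper is mounted at the origin on the work surface. World frame = base frame: x ahead of the robot, y to its left, z up, the work surface at z = 0. Lengths are in mm, angles in rad, forces in N, time in s.
With the tool pointing down it reaches from about 400 to 900 mm from the base axis. Payload 5.5 kg.
Tool frame: the origin (TCP) lies midway between the tips of the shut fingers; the grasp point (between the pads) lies 19 mm behind it; z points along the fingers, y is the line along which they close (so a half turn about z gives the same grasp; the last joint's range is limited). The gripper opens to 85 mm and grips with 20 to 120 N. Pads are 22 mm wide; open, the fingers measure 114 mm over their backs; the gripper's body (76 mm by 85 mm) begins 54 mm behind the grasp point. The pads swing forward as they close: fully open they stand 13 mm farther back than shut.
Start: joints at [1.487, 0.501, -0.427, 1.55, 0.221, 1.138, -0.21], TCP at [220.961, -611.29, 231.31] pointing down, gripper open.
Joint ranges: [-2.88, 2.88], [-0.31, 2.03], [-1.54, 1.56], [0.2, 2.42], [-1.41, 4.55], [0.19, 2.02], [-2.57, 2.57]. Speed limits (rad/s): [2.57, 2.57, 3.14, 3.14, 3.14, 3.14, 3.14].

## Interface

Orientations are given as a rotation vector (axis times angle).
In Python, from workcell import env gives the robot as it stands. The module is installed in compiled form; this text tells all that it offers.
- The arm moves only by the tool servo_tool, never from a script. Its arguments are lists of equal length, an entry for each row: "gripper": the opening in per cent of the stroke, from 0 (shut) to 100 (fully open); "slide": the shift along the tool's x, y, z scaled (see below), a list of three; "roll": the turn about the tool's z scaled (see below). In form: {"gripper": [gripper, ...], "slide": [[x, y, z], ...], "roll": [roll, ...]}. A call has 1 to 12 rows; each row shifts and turns the commanded pose from where the row before left it, along the tool's axes as they then stand; what a row does not reach is not made up. The controller multiplies each number of a shift by 0.03 m and each number of a turn by 4 degrees. A row lasts 1/10 s, in which the tool goes at most 50 mm and 8.59 degrees, less where a joint would pass 70% of its speed; a pose out of reach is approached as far as the arm can. A call with a number of a shift or a turn outside -1 to 1 is refused whole. A call with a gripper value outside its range is refused whole. The fingers move at their own pace and stop on an object; "squeeze" is the grip in N (left out, the last holds). Time passes only in rows, so rows that do not move let the fingers close. It gives the time, the measured TCP pose, the force, the opening and the grip force at its end, in the units of the state.
- env.get_obs(): the state, without advancing time (a new reading comes with each control period).
- env.capture(name): name is "scene" or "side" or "wrist"; returns the picture (420x560x3 uint8, red, green, blue); there is no depth.
- env.camera_model(name): a dict with "vertical_fov" (degrees; the focal length in pixels is half the picture's height over the tangent of half this angle, whatever the lens; pixels are square), "cx", "cy" (the principal point, pixels), "T" (4x4, takes a point from camera to world coordinates). Camera axes: x right, y up, looking along -z (the intrinsics and any distortion apply to the point x, -y, -z); pixel columns grow to the right and rows downward; lengths in mm; the calibration is good to about 2 mm. A picture is of the moment at which its call begins: read the wrist's pose just before it. camera_model takes no time and is no camera call; for the wrist camera it gives the pose at the moment of the call.
- env.close_job(): hands the job in; it is judged then, once.
The state is a dict: "time_s": time; "q": joint angles; "dq": joint speeds; "effort": joint torques, N m; "position": TCP position; "tcp_rot": TCP orientation; "ft_force": force on the tool from outside, world axes, zero at the start; "wrist_torque": the same for the moment, N m; "finger_gap": finger opening in mm; "gripper_force": force on a finger pad.
Only numpy, scipy, OpenCV 4.12 (cv2) and the standard library are available. Lean on these libraries where they do the work, as an engineer would, in place of code of your own. Each camera call takes 0.05 s, during which the arm holds its last target. There are 200 camera calls.

## Working session

There is one attempt and no reset: what is moved stays moved. The work goes in short steps, Python scripts to look and compute and a tool call to move; the robot and the scene stay as the last step left them, time stands still between calls to the robot, and variables do not carry over. Pictures are saved under pics/ and viewed, at most 10 in all, crops included, and the job is handed in when it is done.

Besides the shell and the picture viewer there is one more tool, called after ">>>" as name(argument=value, ...), one argument or row to a line, values as JSON. servo_tool: Moves the arm, as the interface text tells. Shifts and turns lie within -1 to 1; 1 stands for 0.03 m of shift or 4 degrees of turn. Its arguments: {"type":"object","properties":{"gripper":{"type":"array","items":{"type":"number"}},"slide":{"type":"array","items":{"type":"array","items":{"type":"number","minimum":-1,"maximum":1}}},"roll":{"type":"array","items":{"type":"number","minimum":-1,"maximum":1}},"squeeze":{"type":"number"}},"required":["gripper","slide","roll"]}

```bash
mkdir -p pics; cat > h.py <<'E'
import numpy as np, cv2
from workcell import env
def snap(n,f):
    m=env.camera_model(n); im=np.array(env.capture(n)); cv2.imwrite('pics/'+f,im[:,:,::-1]); return im,m
E
python3 - <<'E'
from h import *
a,m=snap('scene','scene0.png'); b,m2=snap('side','side0.png')
for x in (m,m2): print({k:(np.round(v,3).tolist() if k=='T' else v) for k,v in x.items()})
o=env.get_obs(); print(o['position'],o['tcp_rot'],o['time_s'],o['ft_force'])
E
```

```text
{'vertical_fov': 42.391838272617235, 'cx': 284.87762889097314, 'cy': 206.58957754388686, 'T': [[0.741, -0.586, 0.329, 967.834], [0.672, 0.644, -0.366, -588.905], [0.002, 0.492, 0.871, 1315.172], [0.0, 0.0, 0.0, 1.0]]}
{'vertical_fov': 54.96365028246439, 'cx': 273.55766860794006, 'cy': 206.40099629198954, 'T': [[-0.918, 0.304, -0.253, 192.902], [-0.396, -0.674, 0.624, 573.395], [0.019, 0.673, 0.74, 830.846], [0.0, 0.0, 0.0, 1.0]]}
[ 220.68889754 -610.72692541  230.36994475] [-3.09274287e+00 -5.41788698e-01  3.40864918e-04] 0.1 [-0.56147307  0.40792165 -0.00976717]
```

View pics/scene0.png

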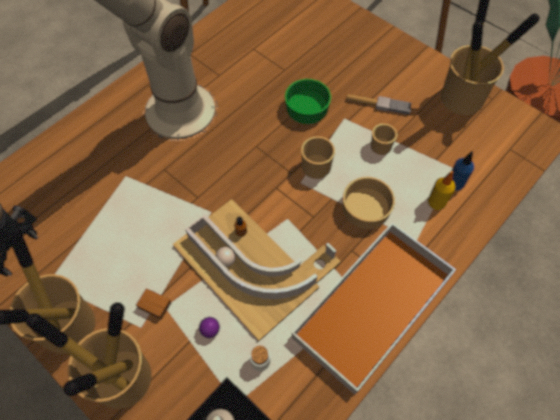

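View pics/side0.png

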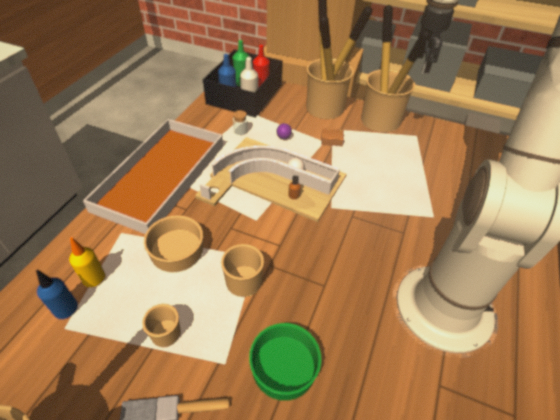

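The scene view shows the white ball at (227,256) in the track: end wall about (195,225), bend at the bottom, exit with stop plate about (322,262). The purple ball at (209,327) is a look-alike. The pots are at (368,203), (318,157) and (384,138). The one at (368,203) is the widest and lowest tan pot, and the green one at (307,100) is not meant. I'll confirm in one crop and cast rays.

```bash
cat >> h.py <<'E'
def ray(m,u,v,H=420):
    f=H/2/np.tan(np.radians(m['vertical_fov'])/2); T=np.array(m['T'])
    d=T[:3,:3]@np.array([(u-m['cx'])/f,-(v-m['cy'])/f,-1]); return T[:3,3],d/np.linalg.norm(d)
def plane(m,u,v,z):
    o,d=ray(m,u,v); return o+d*(z-o[2])/d[2]
def tri(rs):
    A=sum(np.eye(3)-np.outer(d,d) for o,d in rs); b=sum((np.eye(3)-np.outer(d,d))@o for o,d in rs)
    p=np.linalg.solve(A,b); return p,[np.linalg.norm((np.eye(3)-np.outer(d,d))@(p-o)) for o,d in rs]
def proj(m,p):
    T=np.array(m['T']); f=210/np.tan(np.radians(m['vertical_fov'])/2)
    c=T[:3,:3].T@(np.asarray(p)-T[:3,3]); return m['cx']-f*c[0]/c[2], m['cy']+f*c[1]/c[2]
E
python3 - <<'E'
from h import *
m=env.camera_model('scene'); s=env.camera_model('side'); a=cv2.imread('pics/scene0.png')
print('ball',tri([ray(m,227,256),ray(s,296,165)]),plane(m,227,256,38))
print('pot rim',tri([ray(m,368,199),ray(s,174,239)]),plane(m,368,198,55),plane(s,174,238,55))
for n,u,v in [('endwall',195,223),('stop',325,250),('hole',316,265),('bottle',240,226),('pot2',318,150),('pot3',384,132)]: print(n,plane(m,u,v,50).round(0))
for n in('scene','side'): pass
c=cv2.resize(a[130:340,165:445],(800,600),interpolation=cv2.INTER_CUBIC); cv2.imwrite('pics/crop.png',c)
w=env.camera_model('wrist'); print(np.round(w['T'],2),w['vertical_fov'],w['cx'],w['cy'])
E
```

```text
ball (array([ 471.07059611, -263.99854593,   43.52719848]), [np.float64(4.519232856438601), np.float64(4.51923285643851)]) [ 473.15858331 -260.6739661    38.        ]
pot rim (array([639.47334803, 111.8505723 ,  48.72282466]), [np.float64(0.7735490850866308), np.float64(0.773549085086558)]) [639.77350457 111.34793725  55.        ] [636.88074852 112.57495614  55.        ]
endwall [ 348. -253.   50.]
stop [652. -83.  50.]
hole [ 662. -130.   50.]
bottle [ 442. -180.   50.]
pot2 [435. 144.  50.]
pot3 [536. 322.  50.]
[[ 3.4000e-01  9.0000e-01  2.7000e-01  2.8871e+02]
 [-9.4000e-01  3.3000e-01  9.0000e-02 -5.8700e+02]
 [-0.0000e+00 -2.9000e-01  9.6000e-01  3.7203e+02]
 [ 0.0000e+00  0.0000e+00  0.0000e+00  1.0000e+00]] 60.173023730637674 279.9562178312136 207.1058499678853
```

View pics/crop.png

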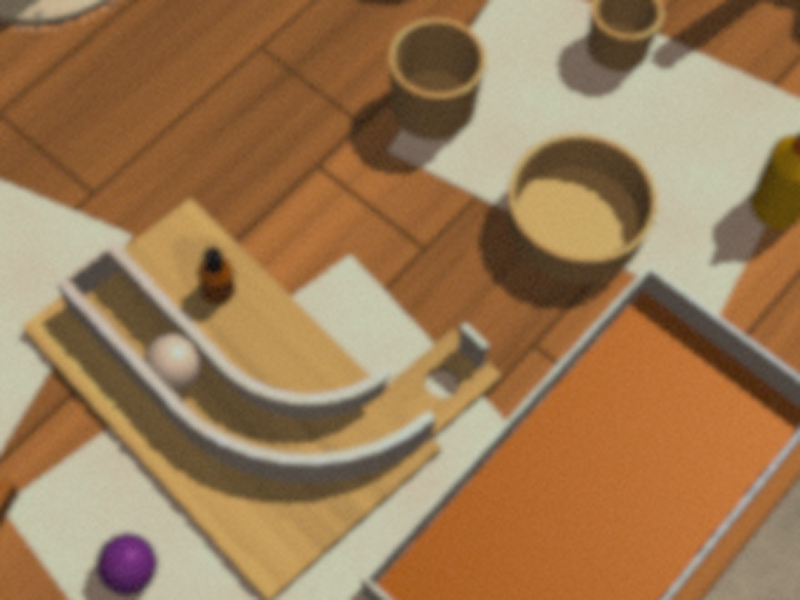

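The crop confirms the target: the wide, low tan pot at scene (368,203), which is neither of the narrower ones nor the green one. The white ball is at (226,256) and the hole at about (320,264). Before moving, I'll check how near the utensil holders are to the path.

```bash
python3 - <<'E'
from h import *
m=env.camera_model('scene'); s=env.camera_model('side')
for n,p,q in [('rimA',(47,295),(388,85)),('rimB',(105,352),(328,72)),('swapA',(47,295),(328,72)),('swapB',(105,352),(388,85)),('handleB',(118,310),(325,5)),('handleB2',(118,310),(388,10)),('bottle',(240,217),(295,180)),]:
  r=tri([ray(m,*p),ray(s,*q)]); print(n,r[0].round(0),np.round(r[1],1))
h=plane(m,320,264,12);e=plane(m,195.8,225.2,59);b=plane(m,226,256,38)
d=h-e;print('hole',h,'end',e,'d',np.hypot(*d[:2]),'yaw',np.degrees(np.arctan2(d[1],d[0]))-31.1,np.linalg.norm((b-e)[:2]),np.degrees(np.arctan2(*(b-e)[1::-1])))
E
```

```text
rimA [ 295. -628.  155.] [7.4 7.4]
rimB [ 492. -621.  156.] [7.1 7.1]
swapA [ 417. -588.  230.] [83.6 83.6]
swapB [ 376. -650.   94.] [80.5 80.5]
handleB [ 525. -558.  376.] [9.7 9.7]
handleB2 [ 427. -575.  347.] [89. 89.]
bottle [ 436. -171.   80.] [0.2 0.2]
hole [ 658.77252556 -106.98550314   12.        ] end [ 358.52097807 -258.86214951   59.        ] d 336.47809361660563 yaw -4.268283250491141 112.78765829913178 -1.8002894609473905
```

>>> servo_tool(
  gripper=[100, 100, 100, 100, 100, 100, 100, 100, 100, 100, 100, 100],
  slide=[
    [0.34, -0.94, 0],
    [0.34, -0.94, 0],
    [0.34, -0.94, 0],
    [0.34, -0.94, 0],
    [0.34, -0.94, 0],
    [0.34, -0.94, 0],
    [0.34, -0.94, -0.2],
    [1, -0.3, -0.2],
    [1, -0.3, -0.2],
    [1, -0.3, -0.2],
    [1, -0.3, -0.2],
    [1, -0.3, 0],
  ],
  roll=[0, 0, 0, 0, 0, 0, 0, 0, 0, 0, 0, 0],
)

```text
time_s: 1.3
position: [347.8, -307.4, 262.0]
tcp_rot: [3.093, 0.542, 0.001]
ft_force: [-0.0, -0.9, 0.1]
finger_gap: 85.6
gripper_force: 0.0
```

>>> servo_tool(
  gripper=[100, 0, 0, 0, 0, 0, 0, 0, 0, 0, 0, 0],
  slide=[
    [1, -0.3, 0],
    [1, -0.3, 0],
    [1, -0.3, 0],
    [1, -0.3, 0],
    [1, -0.3, 0],
    [1, -0.3, 0],
    [0, 0, 0],
    [0, 0, 0],
    [0, 0, 0],
    [0, 0, 0],
    [0, 0, 0],
    [0, 0, 0],
  ],
  roll=[0, 0, 0, 0, 0, 0, -1, -1, -1, -1, -1, -1],
)

```text
time_s: 2.5
position: [497.3, -196.0, 260.9]
tcp_rot: [-2.912, -1.178, 0.001]
ft_force: [0.1, -0.9, -0.1]
finger_gap: -0.1
gripper_force: 0.0
```

>>> servo_tool(
  gripper=[0, 0, 0, 0, 0, 0, 0, 0, 0, 0, 0, 0],
  slide=[
    [0, 0, 0],
    [0, 0, 0],
    [0, 0, 0],
    [0, 0, 0],
    [0, 0, 0],
    [0, 0, 0],
    [0, 0, 0],
    [0, 0, 0],
    [0, 0, 0],
    [0, 0, 0],
    [0, 0, 0],
    [0, 0, 0],
  ],
  roll=[-1, -1, -1, -1, -1, -1, -1, -1, -1, -1, -0.5, 0],
)

```text
time_s: 3.7
position: [497.4, -196.1, 260.9]
tcp_rot: [-2.299, -2.14, 0.0]
ft_force: [-0.2, -0.4, -0.5]
finger_gap: 0.2
gripper_force: 0.0
```

```bash
python3 - <<'E'
from h import *
import json
a,m=snap('wrist','w1.png'); json.dump({k:(np.array(v).tolist()) for k,v in m.items()},open('w1.json','w'))
o=env.get_obs(); print(o['position'],o['tcp_rot'],o['q'],o['time_s'],o['finger_gap'])
E
```

```text
[ 497.39363098 -196.11448576  261.00375889] [-2.30055334e+00 -2.13843277e+00  2.82390628e-04] [ 1.10760214  0.37826855 -0.97183797  1.7947877   0.34051357  1.14955895
 -0.04675332] 3.75 0.15241251354755303
```

View pics/w1.png

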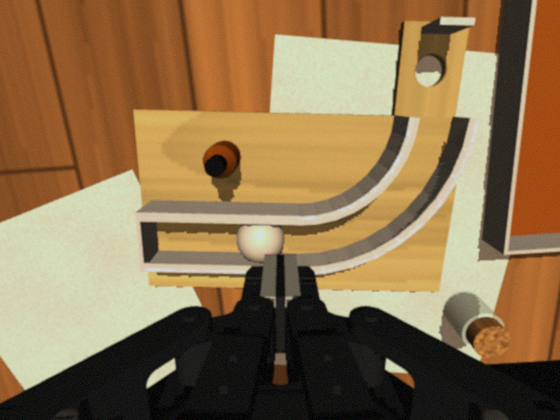

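The wrist view shows the ball at (260,241), the straight from the end wall at (148,240) with lips at rows ~213 and ~263, the bend to (430,118), the hole at (429,70) and a bottle at (222,160). Next I'll fit the track frame.

```bash
python3 - <<'E'
from h import *
import json
m={k:(np.array(v) if k=='T' else v) for k,v in json.load(open('w1.json')).items()}
sc=env.camera_model('scene'); sd=env.camera_model('side')
a=cv2.imread('pics/w1.png'); h=cv2.cvtColor(a,cv2.COLOR_BGR2HSV)
L=((h[...,1]<60)&(h[...,2]>120)).astype(np.uint8)
def runs(c,r0,r1):
    r=np.where(L[r0:r1,c])[0]+r0; return (r.min(),r.max()) if len(r) else None
up=[(c,)+runs(c,196,226) for c in range(165,295,10) if runs(c,196,226)]
lo=[(c,)+runs(c,248,278) for c in list(range(160,235,10)) if runs(c,248,278)]
print(up[::4],lo[::3])
P=lambda q,z:np.array([plane(m,u,v,z)[:2] for u,v in q])
U=P([(c,(x+y+1)/2) for c,x,y in up],59);D=P([(c,(x+y+1)/2) for c,x,y in lo],59)
for n,X in(('up',U),('lo',D)):
    k=np.polyfit(X[:,0],X[:,1],1);print(n,'yaw',np.degrees(np.arctan(k[0])),'y at 450',np.polyval(k,450),'res',(X[:,1]-np.polyval(k,X[:,0])).std())
# ball: bright low-sat blob
g=a[205:275,225:300]; cv2.imwrite('pics/bc.png',g)
# hole
roi=L[45:95,405:455]; n,lab,st,ce=cv2.connectedComponentsWithStats(roi); print(st,ce+[405,45])
b=plane(m,260,241,38); print('ball38',b,'tri',tri([ray(m,260,241),ray(sc,226,256),ray(sd,296,166)]))
hole=plane(m,429,70,12); print('hole',hole,'tri',tri([ray(m,429,70),ray(sc,320,264)]))
for n,u,v in[('endwall',148,213),('endwall lo',150,263),('exit in',404,118),('exit out',464,120),('stop',457,21)]: print(n,plane(m,u,v,59))
print('lip tri', tri([ray(m,140,212),ray(sc,165+112/2.857,130+252/2.857)]))
E
```

```text
[(165, np.int64(209), np.int64(220)), (205, np.int64(208), np.int64(221)), (245, np.int64(209), np.int64(223)), (285, np.int64(208), np.int64(224))] [(160, np.int64(256), np.int64(271)), (190, np.int64(264), np.int64(272)), (220, np.int64(255), np.int64(272))]
up yaw -5.164704633484897 y at 450 -232.8955798677004 res 1.8452205218098763
lo yaw -1.0067077843285792 y at 450 -283.25944884021374 res 2.2175408699574346
[[   0    0   50   50 2228]
 [  11   26   25   15  272]] [[429.69210054  68.53500898]
 [427.92647059  77.40441176]]
ball38 [ 469.93465124 -268.561846     38.        ] tri (array([ 469.82841669, -265.4428515 ,   40.97957627]), [np.float64(1.8560597259793976), np.float64(3.421121408168364), np.float64(2.966645372889745)])
hole [ 654.1505913  -106.44591738   12.        ] tri (array([ 656.98412098, -105.45529639,    5.80624231]), [np.float64(0.8029527003774276), np.float64(0.802952700377398)])
endwall [ 363.37665766 -222.57011167   59.        ]
endwall lo [ 355.93845466 -276.47959603   59.        ]
exit in [ 614.77009199 -148.66959647   59.        ]
exit out [ 669.99264513 -154.44991496   59.        ]
stop [658.08624587 -70.69844009  59.        ]
lip tri (array([ 350.37399082, -225.15511817,   43.03334088]), [np.float64(1.4438405549439104), np.float64(1.4438405549438653)])
```

```bash
python3 - <<'E'
import cv2
a=cv2.imread('pics/w1.png')[190:290,130:330]; cv2.imwrite('pics/c2.png',cv2.resize(a,(800,400),interpolation=cv2.INTER_CUBIC))
b=cv2.imread('pics/w1.png')[5:135,370:490]; b=cv2.resize(b,(552,598),interpolation=cv2.INTER_CUBIC)
cv2.imwrite('pics/c3.png',b)
E
```

```text
(no output)
```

View pics/c2.png

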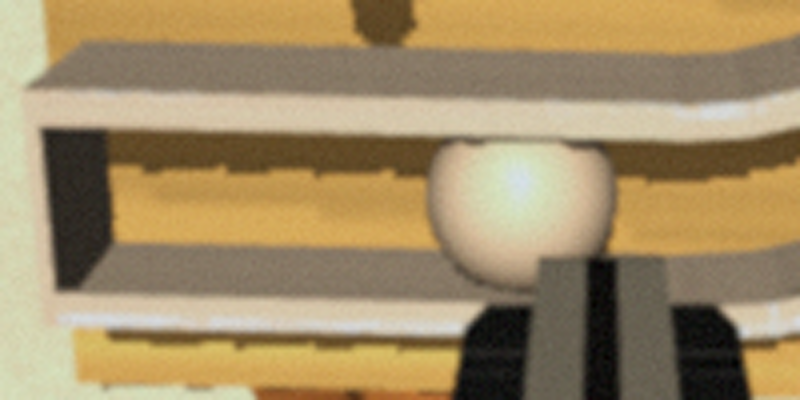

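View pics/c3.png

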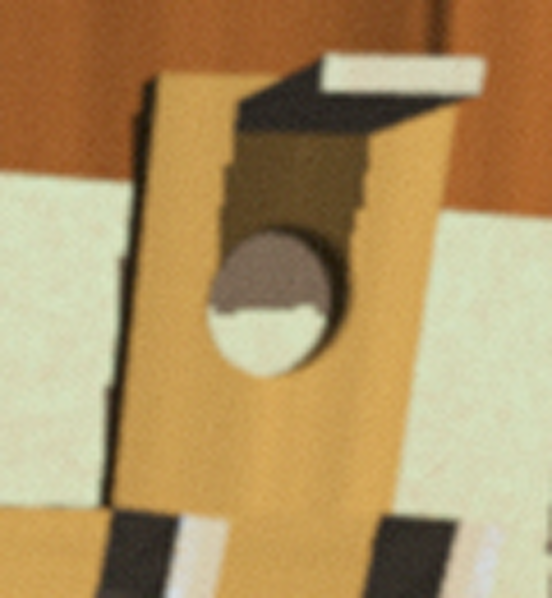

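The crops give the slot edges at (142.5,222.5)–(300,225) and (145,263.3)–(245,265.5), the ball at (260.5,238), the hole rim centre at (430.4,70.4), and the exit slot edges at x=419.6 and 469.3 on row 117.6.

```bash
cat >> h.py <<'E'
def trk(O,t,x,y):
    c,s=np.cos(t),np.sin(t); return np.array([O[0]+c*x-s*y,O[1]+s*x+c*y])
E
python3 - <<'E'
from h import *
import json
from scipy.optimize import least_squares
m={k:(np.array(v) if k=='T' else v) for k,v in json.load(open('w1.json')).items()}
sc=env.camera_model('scene')
P=lambda u,v,z:plane(m,u,v,z)[:2]
pts=[(P(142.5,222.5,57),None,23),(P(300,225,57),None,23),(P(145,263.3,57),None,-23),(P(245,265.5,57),None,-23),
(P(140.8,222.5,57),-160,None),(P(144.3,262.5,57),-160,None),(P(430.4,70.4,12),130,175),(P(419.6,117.6,57),107,130),(P(469.3,117.6,57),153,130),(P(435.9,33.7,12),130,209),(P(457.4,25.7,57),130,209)]
def res(p,full=False):
    c,s=np.cos(p[2]),np.sin(p[2]); r=[]
    for q,x,y in pts:
        d=q-p[:2]; X,Y=c*d[0]+s*d[1],-s*d[0]+c*d[1]
        r+=[X-x if x is not None else 0, Y-y if y is not None else 0]
    return np.array(r)
f=least_squares(res,[500,-250,-.07],loss='soft_l1'); p=f.x
print('O',p[:2],'yaw',np.degrees(p[2])); print(res(p).reshape(-1,2).round(1).tolist())
b=P(260.5,238,38); d=b-p[:2]; c,s=np.cos(p[2]),np.sin(p[2]); print('ball',b,'track',c*d[0]+s*d[1],-s*d[0]+c*d[1])
print('hole model',trk(p[:2],p[2],130,175),'scene says',plane(sc,320,264,12)[:2])
print('behind ball', trk(p[:2],p[2],c*d[0]+s*d[1]-52,0))
E
```

```text
O [ 510.94582524 -269.42702541] yaw -5.226373026023835
[[0.0, -0.6], [0.0, -0.1], [0.0, 0.5], [0.0, 0.0], [-0.1, 0.0], [-0.4, 0.0], [-0.8, -0.0], [0.5, 0.3], [0.5, 1.2], [0.0, -0.1], [0.2, -1.0]]
ball [ 470.77470769 -265.15012065] track -40.39369656658788 0.5998976880067293
hole model [ 656.34628019 -106.99640113] scene says [ 658.77252556 -106.98550314]
behind ball [ 418.93624851 -261.01079375]
```

>>> servo_tool(
  gripper=[0, 0, 0, 0, 0, 0, 0, 0, 0, 0, 0, 0],
  slide=[
    [0, 0, 0],
    [-0.8, -0.8, 0],
    [-0.8, -0.8, 0],
    [-0.8, -0.8, 0],
    [0, 0, 0.9],
    [0, 0, 0.9],
    [0, 0, 0.9],
    [0, 0, 0.9],
    [0, 0, 0.9],
    [0, 0, 0.9],
    [0, 0, 0.8],
    [0, 0, 0],
  ],
  roll=[0.26, 0, 0, 0, 0, 0, 0, 0, 0, 0, 0, 0],
)

```text
time_s: 4.95
position: [417.3, -260.0, 72.7]
tcp_rot: [-2.316, -2.114, 0.002]
ft_force: [0.2, 0.3, 0.1]
finger_gap: -0.2
gripper_force: 0.0
```

```bash
cat >> h.py <<'E'
O=np.array([510.95,-269.43]); YAW=np.radians(-5.226)
def st():
    o=env.get_obs(); d=np.array(o['position'][:2])-O; c,s=np.cos(YAW),np.sin(YAW); r=o['tcp_rot']; r=-r if r[0]>0 else r
    print('track xy',np.round([c*d[0]+s*d[1],-s*d[0]+c*d[1],o['position'][2]],1),'toolx-trackY deg',np.degrees(2*np.arctan2(-r[1],-r[0])-YAW)-90,o['time_s'],np.round(o['ft_force'],1),'q7',o['q'][-1])
E
python3 - <<'E'
from h import *
st(); snap('wrist','w2.png'); snap('scene','s2.png')
E
```

```text
track xy [-94.1   0.8  72.7] toolx-trackY deg 0.005914667917636507 4.95 [0.2 0.3 0.1] q7 -0.08143402801784465
```

View pics/w2.png

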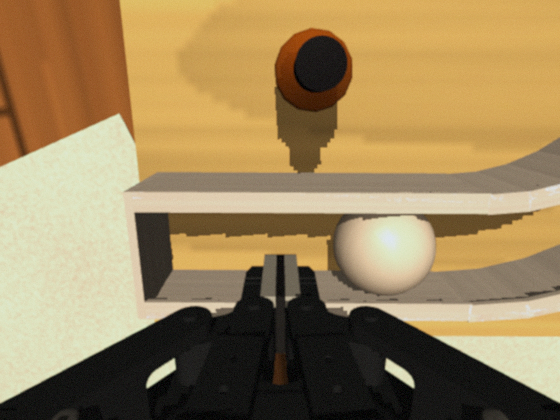

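The finger tip at (280,255) is centred between the lips (rows 212–298), with the ball clear ahead at (385,250). I'll go down and push.

>>> servo_tool(
  gripper=[0, 0, 0, 0, 0, 0, 0, 0, 0, 0, 0, 0],
  slide=[
    [-0.03, 0, 0.5],
    [0, 0, 0.5],
    [0, 0, 0.35],
    [0, 0, 0],
    [0, 0.2, 0],
    [0, 0.2, 0],
    [0, 0.2, 0],
    [0, 0.2, 0],
    [0, 0.2, 0],
    [0, 0.2, 0],
    [0, 0.2, 0],
    [0, 0.2, 0],
  ],
  roll=[0, 0, 0, 0, 0, 0, 0, 0, 0, 0, 0, 0],
)

```text
time_s: 6.25
position: [467.8, -266.6, 34.8]
tcp_rot: [2.319, 2.119, 0.0]
ft_force: [0.9, -0.1, 0.5]
finger_gap: -0.2
gripper_force: 0.1
```

```bash
python3 - <<'E'
from h import *
st()
E
```

```text
track xy [-43.3  -1.1  34.8] toolx-trackY deg 0.060537397724203856 6.25 [ 0.9 -0.1  0.5] q7 -0.15539326772444104
```

>>> servo_tool(
  gripper=[0, 0, 0, 0, 0, 0, 0, 0, 0, 0, 0, 0],
  slide=[
    [0.03, 0.2, 0.07],
    [0, 0.2, 0],
    [0, 0.2, 0],
    [0, 0.2, 0],
    [0, 0.2, 0],
    [0, 0.2, 0],
    [0, 0.15, 0],
    [0, 0.212, 0],
    [0, 0.212, 0],
    [0, 0.212, 0],
    [0, 0.212, 0],
    [0, 0.212, 0],
  ],
  roll=[0, 0, 0, 0, 0, 0, 0, -0.7, -0.7, -0.7, -0.7, -0.7],
)

```text
time_s: 7.45
position: [539.7, -269.2, 32.7]
tcp_rot: [-2.042, -2.388, 0.0]
ft_force: [0.2, 0.0, -0.2]
finger_gap: -0.4
gripper_force: 0.1
```

```bash
python3 - <<'E'
from h import *
st(); m=env.camera_model('wrist'); im,_=snap('wrist','w3.png')
E
```

```text
track xy [28.6  2.8 32.7] toolx-trackY deg 14.160121797420771 7.45 [ 0.2  0.  -0.2] q7 0.03828219966433112
```

View pics/w3.png

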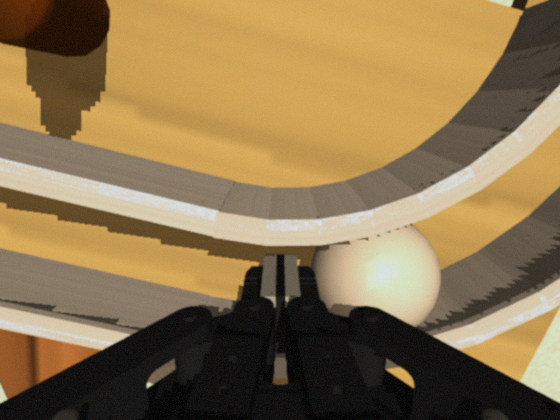

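The ball is at (378,270), just ahead of the fingers and inside the bend, and the tool is on the centre line within 0.5 mm. I'll continue along the arc.

>>> servo_tool(
  gripper=[0, 0, 0, 0, 0, 0, 0, 0, 0, 0, 0, 0],
  slide=[
    [0, 0.212, 0],
    [0, 0.212, 0],
    [0, 0.212, 0],
    [0, 0.212, 0],
    [0, 0.212, 0],
    [0, 0.212, 0],
    [0, 0.212, 0],
    [0, 0.212, 0],
    [0, 0.212, 0],
    [0, 0.212, 0],
    [0, 0.212, 0],
    [0, 0.212, 0],
  ],
  roll=[-0.7, -0.7, -0.7, -0.7, -0.7, -0.7, -0.7, -0.7, -0.7, -0.7, -0.7, -0.7],
)

```text
time_s: 8.7
position: [608.0, -238.2, 32.6]
tcp_rot: [-1.266, -2.875, 0.0]
ft_force: [-0.3, -0.6, 1.3]
finger_gap: 0.0
gripper_force: 0.0
```

```bash
python3 - <<'E'
from h import *
st()
E
```

```text
track xy [93.8 39.9 32.6] toolx-trackY deg 47.700466402127944 8.7 [-0.3 -0.6  1.3] q7 0.5035342174186072
```

>>> servo_tool(
  gripper=[0, 0, 0, 0, 0, 0, 0, 0, 0, 0, 0, 0],
  slide=[
    [0, 0.212, 0],
    [0, 0.212, 0],
    [0, 0.212, 0],
    [0, 0.212, 0],
    [0, 0.212, 0],
    [0, 0.212, 0],
    [0, 0.212, 0],
    [0, 0.212, 0],
    [0, 0.212, 0],
    [0, 0.212, 0],
    [0, 0.212, 0],
    [0, 0.212, 0],
  ],
  roll=[-0.7, -0.7, -0.7, -0.7, -0.7, -0.7, -0.7, -0.7, -0.7, -0.7, -0.7, -0.7],
)

```text
time_s: 9.9
position: [648.0, -174.5, 32.5]
tcp_rot: [-0.381, -3.118, 0.0]
ft_force: [0.4, -0.4, -0.7]
finger_gap: -0.4
gripper_force: 0.0
```

```bash
python3 - <<'E'
from h import *
st(); snap('wrist','w4.png')
E
```

```text
track xy [127.8 107.   32.5] toolx-trackY deg 81.30174817412026 9.9 [ 0.4 -0.4 -0.7] q7 0.9412512904248458
```

View pics/w4.png

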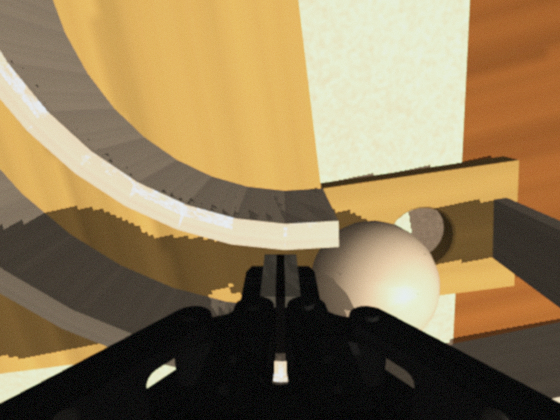

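The ball is at (377,280), at the end of the walls, with the hole just beyond at (425,230). I'll continue gently.

>>> servo_tool(
  gripper=[0, 0, 0, 0, 0, 0, 0, 0, 0, 0],
  slide=[
    [0, 0.212, 0],
    [0, 0.212, 0],
    [0, 0.17, 0],
    [0, 0.1, 0],
    [0, 0.1, 0],
    [0, 0.1, 0],
    [0, 0, 0],
    [0, 0, 0],
    [0, 0, 0],
    [0, 0, 0],
  ],
  roll=[-0.7, -0.7, -0.7, 0, 0, 0, 0, 0, 0, 0],
)

```text
time_s: 10.95
position: [652.4, -148.4, 32.7]
tcp_rot: [-0.154, -3.138, 0.0]
ft_force: [-0.1, 0.3, 0.3]
finger_gap: 0.1
gripper_force: 0.0
```

```bash
python3 - <<'E'
from h import *
st(); im,m=snap('wrist','w5.png'); s,sm=snap('scene','s5.png'); d,dm=snap('side','d5.png')
h=trk(O,YAW,130,175)
for mm in (m,sm,dm): print(np.round(proj(mm,[*h,33]),1))
u,v=map(int,proj(sm,[*h,33])); a=cv2.resize(s[v-40:v+40,u-40:u+40,::-1],(390,390),interpolation=2)
u,v=map(int,proj(dm,[*h,33])); b=cv2.resize(d[v-40:v+40,u-40:u+40,::-1],(390,390),interpolation=2)
cv2.imwrite('pics/c5.png',np.vstack([np.hstack([a,b])]))
E
```

```text
track xy [129.8 133.4  32.7] toolx-trackY deg 89.62401272600599 10.95 [-0.1  0.3  0.3] q7 1.0327953429932029
[377.8 275.3]
[319.8 260.2]
[212.4 183.9]
```

View pics/c5.png

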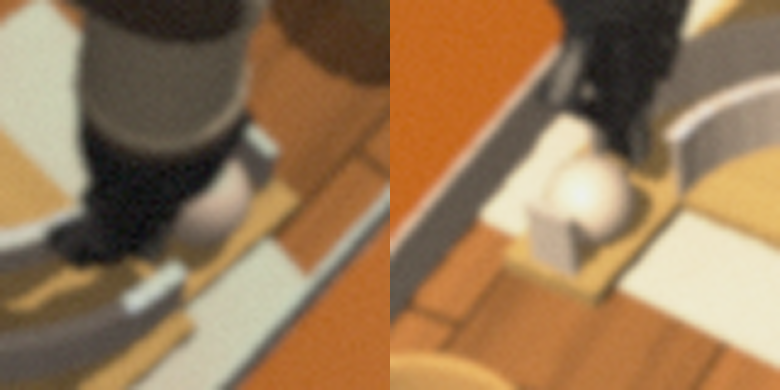

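The side crop shows the ball at the predicted centre, (195,195), sunk in the hole behind the stop plate. I'll back off, rise, turn 90° back and open the gripper.

>>> servo_tool(
  gripper=[0, 0, 0, 0, 0, 0, 0, 100, 100, 100, 100, 100],
  slide=[
    [0, -0.3, 0],
    [0, 0, -1],
    [0, 0, -1],
    [0, 0, -1],
    [0, 0, -1],
    [0, 0, -1],
    [0, 0, 0],
    [0, 0, 0],
    [0, 0, 0],
    [0, 0, 0],
    [0, 0, 0],
    [0, 0, 0],
  ],
  roll=[0, 0, 0, 0, 1, 1, 1, 1, 1, 1, 1, 1],
)

```text
time_s: 12.3
position: [651.4, -157.9, 182.7]
tcp_rot: [1.017, 2.972, -0.001]
ft_force: [-0.7, -0.1, 0.0]
finger_gap: 72.4
gripper_force: 0.0
```

>>> servo_tool(
  gripper=[100, 100, 100, 100, 100, 100, 100, 100, 100, 100, 100, 100],
  slide=[
    [0, 0, 0],
    [0, 0, 0],
    [0, 0, 0],
    [0, 0, 0],
    [0, 0, 0],
    [0, 0, 0],
    [0, 0, 0],
    [0, 0, 0],
    [0, 0, 0],
    [0, 0, 0],
    [0, 0, 0],
    [0, 0, 0],
  ],
  roll=[1, 1, 1, 1, 1, 1, 1, 1, 1, 1, 1, 1],
)

```text
time_s: 13.5
position: [651.4, -157.8, 182.7]
tcp_rot: [2.138, 2.302, -0.0]
ft_force: [0.4, 0.3, 0.2]
finger_gap: 85.3
gripper_force: 0.0
```

>>> servo_tool(
  gripper=[100, 100, 100, 100],
  slide=[
    [0, 0, 0],
    [0, 0, 0],
    [0, 0, 0],
    [0, 0, 0],
  ],
  roll=[1, 1, 0.3, 0],
)

```text
time_s: 13.9
position: [651.5, -157.5, 182.8]
tcp_rot: [2.311, 2.128, -0.0]
ft_force: [-0.4, 0.0, -0.6]
finger_gap: 85.1
gripper_force: 0.0
```

```bash
cat > ball.py <<'E'
from h import *
st()
def find(n,guess,f,pad):
    im,m=snap(n,f); g=np.array(proj(m,guess)); x0,y0=(g-pad).astype(int).clip(0); c=im[y0:int(g[1]+pad),x0:int(g[0]+pad)]
    h=cv2.cvtColor(c,cv2.COLOR_RGB2HSV); L=((h[...,1]<95)&(h[...,2]>110)&(h[...,0]<40)).astype(np.uint8)
    gr=cv2.GaussianBlur(cv2.cvtColor(c,cv2.COLOR_RGB2GRAY),(5,5),1.5)
    f=210/np.tan(np.radians(m['vertical_fov'])/2); R=26*f/np.linalg.norm(np.array(m['T'])[:3,3]-guess)
    k=cv2.HoughCircles(gr,cv2.HOUGH_GRADIENT,1.2,10,param1=80,param2=12,minRadius=int(R*.85),maxRadius=int(R*1.18+1))
    print(n,'pred',g.round(1),'R',R.round(1),'hough',None if k is None else (k[0,:4]+[x0,y0,0]).round(1).tolist()); 
    return m
h=[*trk(O,YAW,130,175),33]; print('hole',h)
for n,p in(('wrist',60),('scene',28),('side',28)): find(n,h,n+'_b.png',p)
E
python3 ball.py
```

```text
track xy [129.7 124.2 182.8] toolx-trackY deg 0.4872705279707361 13.9 [-0.4  0.  -0.6] q7 -0.25934614010153734
hole [np.float64(656.349397431338), np.float64(-106.99842909519154), 33]
wrist pred [281.3 127.5] R 32.3 hough [[280.4, 126.4, 28.9], [280.4, 144.4, 28.8], [281.6, 108.4, 38.3], [273.2, 118.0, 38.3]]
scene pred [319.8 260.2] R 10.0 hough [[316.8, 266.2, 11.2], [327.6, 250.6, 8.6]]
side pred [212.4 183.9] R 9.2 hough [[211.0, 182.0, 8.6]]
```

The wrist view puts the ball at (280.4,126.4) against (281.3,127.5) predicted, so it is seated in the hole. I'll descend around it and grip along the track's x.

>>> servo_tool(
  gripper=[88, 88, 88, 88, 88, 88, 88, 88, 88, 88, 88],
  slide=[
    [0.85, 0.01, 0],
    [0.85, 0, 0],
    [0, 0, 0.95],
    [0, 0, 0.95],
    [0, 0, 0.95],
    [0, 0, 0.95],
    [0, 0, 0.95],
    [0, 0, 0.5],
    [0, 0, 0.37],
    [0, 0, 0],
    [0, 0, 0],
  ],
  roll=[0.12, 0, 0, 0, 0, 0, 0, 0, 0, 0, 0],
)

```text
time_s: 15.15
position: [657.1, -106.1, 15.1]
tcp_rot: [2.32, 2.117, 0.002]
ft_force: [0.4, 0.4, 0.2]
finger_gap: 74.9
gripper_force: 0.0
```

```bash
python3 -c "
from h import *
st()"
```

```text
track xy [130.7 175.9  15.1] toolx-trackY deg -0.013655546049335499 15.15 [0.4 0.4 0.2] q7 -0.44859701582618605
```

>>> servo_tool(
  gripper=[50, 50, 50, 50, 50, 50, 50, 50],
  slide=[
    [-0.03, -0.02, 0],
    [0, 0, 0],
    [0, 0, 0],
    [0, 0, 0],
    [0, 0, 0],
    [0, 0, 0],
    [0, 0, 0],
    [0, 0, 0],
  ],
  roll=[0, 0, 0, 0, 0, 0, 0, 0],
  squeeze=50,
)

```text
time_s: 15.95
position: [656.7, -107.4, 15.7]
tcp_rot: [2.319, 2.116, 0.002]
ft_force: [-1.6, -0.3, 7.0]
finger_gap: 49.8
gripper_force: 50.9
```

The grip carries 7 N of upward reaction and the gap reads below 52 mm, so the pads sit a bit above the ball's equator. I'll reopen, go about 5 mm lower and regrip.

>>> servo_tool(
  gripper=[80, 80, 80, 80, 50, 50, 50, 50, 50, 50],
  slide=[
    [0, 0, 0],
    [0, 0, 0],
    [0, 0, 0.18],
    [0, 0, 0],
    [0, 0, 0],
    [0, 0, 0],
    [0, 0, 0],
    [0, 0, 0],
    [0, 0, 0],
    [0, 0, 0],
  ],
  roll=[0, 0, 0, 0, 0, 0, 0, 0, 0, 0],
  squeeze=50,
)

```text
time_s: 16.95
position: [656.5, -107.0, 9.2]
tcp_rot: [2.32, 2.117, 0.002]
ft_force: [2.5, 0.5, 3.8]
finger_gap: 50.1
gripper_force: 54.8
```

Better. I'll lift slowly and check.

>>> servo_tool(
  gripper=[50, 50, 50, 50, 50, 50],
  slide=[
    [0, 0, -0.15],
    [0, 0, -0.15],
    [0, 0, -0.3],
    [0, 0, -0.5],
    [0, 0, -0.5],
    [0, 0, 0],
  ],
  roll=[0, 0, 0, 0, 0, 0],
)

```text
time_s: 17.55
position: [657.9, -107.0, 60.3]
tcp_rot: [2.318, 2.115, 0.005]
ft_force: [0.1, -0.6, -0.8]
finger_gap: 49.7
gripper_force: 52.2
```

>>> servo_tool(
  gripper=[50, 50, 50, 50, 50, 50, 50, 50, 50, 50, 50, 50],
  slide=[
    [0, 0, -0.5],
    [0, 0, -0.8],
    [0, 0, -0.8],
    [0.3, -0.2, -0.8],
    [0.7, -0.2, -0.3],
    [0.8, -0.2, 0],
    [0.8, -0.2, 0],
    [0.8, -0.2, 0],
    [0.8, -0.2, 0],
    [0.5, 0, 0],
    [0.2, 0, 0],
    [0, 0, 0],
  ],
  roll=[0, 0, 0, 0, 0, 0, 0, 0, 0, 0, 0, 0],
)

```text
time_s: 18.75
position: [633.3, 43.7, 152.6]
tcp_rot: [-2.319, -2.119, -0.0]
ft_force: [-0.5, 0.3, -2.0]
finger_gap: 50.4
gripper_force: 52.2
```

```bash
python3 - <<'E'
from h import *
st(); o=env.get_obs(); print(o['position'],o['finger_gap'],o['gripper_force'])
im,m=snap('wrist','w7.png'); g=np.array([638.5,111.5,55])
print('pred rim',np.round(proj(m,g),1),'inner floor',np.round(proj(m,[638.5,111.5,7]),1))
# rim outer contour: tan against surroundings; radial edge search around prediction, then fit circle in z=55 plane
sc=env.camera_model('scene'); sd=env.camera_model('side')
for n,mm,f in(('wrist',m,'w7.png'),('scene',sc,'scene0.png'),('side',sd,'side0.png')):
    a=cv2.cvtColor(cv2.imread('pics/'+f),cv2.COLOR_BGR2HSV); bgr=cv2.GaussianBlur(cv2.imread('pics/'+f),(3,3),0)
    c=g.copy()
    # rim ring sample: bright tan between r=61..73 ; refine centre maximising nothing: take rim-pixel centroid by rays
    for it in range(4):
        pts=[]
        for t in np.radians(np.arange(0,360,5)):
            prof=[]
            for r in np.arange(52,84,1.):
                u,v=proj(mm,[c[0]+r*np.cos(t),c[1]+r*np.sin(t),55])
                if 1<u<558 and 1<v<418: prof.append((r,*cv2.getRectSubPix(bgr,(1,1),(float(u),float(v)))[0,0].astype(float)))
            if len(prof)<30: continue
            p=np.array(prof); V=p[:,3]; d=np.gradient(V); i=np.argmax(d[:20]) # dark inside -> bright rim
            if d[i]>6: pts.append([c[0]+p[i,0]*np.cos(t),c[1]+p[i,0]*np.sin(t),p[i,0]])
        if len(pts)<8: break
        q=np.array(pts)
        for _ in range(3):
            s=np.linalg.lstsq(np.c_[2*q[:,:2],np.ones(len(q))],(q[:,:2]**2).sum(1),rcond=None)[0]; R=np.sqrt(s[2]+s[0]**2+s[1]**2)
            e=abs(np.hypot(*(q[:,:2]-s[:2]).T)-R); q=q[e<max(1.5,2*np.median(e))]
        c[:2]=s[:2]
    print(n,c.round(1),R.round(1),len(q))
E
```

```text
track xy [ 93.3 323.  152.6] toolx-trackY deg 0.08114737601158595 18.75 [-0.5  0.3 -2. ] q7 -0.6051472011965626
[633.25632937  43.7479778  152.64971255] 50.39709646938881 52.200066447257996
pred rim [279.2 106.1] inner floor [279.4 105.1]
wrist [641.1 112.2  55. ] 64.3 55
scene [641.1 112.8  55. ] 63.5 41
side [640.2 112.4  55. ] 63.3 26
```

The three views agree on the pot rim's centre: about (641,112.4), inner radius 63.5. I'll move over it and lower.

>>> servo_tool(
  gripper=[50, 50, 50, 50, 50, 50, 50, 50, 50, 50, 50, 50],
  slide=[
    [0.6, 0.05, 0],
    [0.9, 0, 0],
    [0.6, 0, 0],
    [0.2, 0, 0],
    [0, 0, 0.6],
    [0, 0, 0.75],
    [0, 0, 0.75],
    [0, 0, 0.75],
    [0, 0, 0.75],
    [0, 0, 0.4],
    [0, 0, 0.3],
    [0, 0, 0],
  ],
  roll=[0, 0, 0, 0, 0, 0, 0, 0, 0, 0, 0, 0],
)

```text
time_s: 20.0
position: [640.2, 109.9, 22.1]
tcp_rot: [-2.321, -2.116, 0.003]
ft_force: [-0.6, 0.2, -2.4]
finger_gap: 50.1
gripper_force: 52.2
```

>>> servo_tool(
  gripper=[50, 50, 50, 50, 50],
  slide=[
    [0.08, 0.02, 0.15],
    [0, 0, 0.1],
    [0, 0, 0.05],
    [0, 0, 0.05],
    [0, 0, 0],
  ],
  roll=[0, 0, 0, 0, 0],
)

```text
time_s: 20.5
position: [641.9, 113.5, 13.3]
tcp_rot: [2.321, 2.117, -0.0]
ft_force: [-0.5, 0.2, -1.7]
finger_gap: 50.3
gripper_force: 52.2
```

>>> servo_tool(
  gripper=[50, 50, 50, 50],
  slide=[
    [0, 0, 0.04],
    [0, 0, 0.04],
    [0, 0, 0.03],
    [0, 0, 0],
  ],
  roll=[0, 0, 0, 0],
)

```text
time_s: 20.9
position: [641.7, 113.4, 9.7]
tcp_rot: [-2.321, -2.117, 0.0]
ft_force: [-0.3, -0.2, -0.5]
finger_gap: 50.2
gripper_force: 52.2
```

The load is off the tool, so the ball is on the floor. I'll release gently and then rise.

>>> servo_tool(
  gripper=[62, 64, 66, 70, 74, 76, 76, 76, 76, 76, 76, 76],
  slide=[
    [0, 0, 0],
    [0, 0, 0],
    [0, 0, 0],
    [0, 0, 0],
    [0, 0, 0],
    [0, 0, 0],
    [0, 0, 0],
    [0, 0, -0.3],
    [0, 0, -0.6],
    [0, 0, -1],
    [0, 0, -1],
    [0, 0, -1],
  ],
  roll=[0, 0, 0, 0, 0, 0, 0, 0, 0, 0, 0, 0],
)

```text
time_s: 22.1
position: [642.1, 113.9, 129.8]
tcp_rot: [2.32, 2.117, 0.002]
ft_force: [-0.3, 0.5, 0.1]
finger_gap: 65.1
gripper_force: 0.0
```

>>> servo_tool(
  gripper=[76, 76, 76, 76, 76, 76, 76],
  slide=[
    [0, 0, -1],
    [0, 0, -1],
    [-0.8, 0, 0],
    [-0.8, 0, 0],
    [-0.8, 0, 0],
    [0, 0, 0],
    [0, 0, 0],
  ],
  roll=[0, 0, 0, 0, 0, 0, 0],
)

```text
time_s: 22.8
position: [635.6, 41.4, 188.4]
tcp_rot: [2.321, 2.115, 0.002]
ft_force: [-0.3, 0.4, 0.5]
finger_gap: 65.1
gripper_force: 0.0
```

```bash
cat > fin.py <<'E'
from ball import find
from h import *
g=[641,112.4,33]; r=[]
for i in range(2): 
    for n,p in(('wrist',55),('side',26)): find(n,g,n+'_f%d.png'%i,p)
im=cv2.imread('pics/wrist_f1.png'); h=cv2.cvtColor(im,cv2.COLOR_BGR2HSV); m=env.camera_model('wrist')
u,v=map(int,proj(m,g)); c=h[max(v-60,0):v+60,u-60:u+60]; L=((c[...,1]<85)&(c[...,2]>90)).astype(np.uint8)
n,_,s,ce=cv2.connectedComponentsWithStats(L); k=1+np.argmax(s[1:,4]); print(s[k],ce[k]+[u-60,max(v-60,0)], plane(m,*(ce[k]+[u-60,max(v-60,0)]),33))
E
python3 fin.py | tail -7
```

```text
scene pred [319.8 260.2] R 10.0 hough [[315.6, 248.2, 8.6]]
side pred [212.4 183.9] R 9.2 hough [[208.6, 191.6, 10.2], [191.8, 177.2, 7.6]]
wrist pred [279.7 103.6] R 31.8 hough [[279.8, 102.6, 32.9], [279.8, 127.8, 27.7], [287.0, 120.6, 37.3], [284.6, 93.0, 34.7]]
side pred [174.1 242.9] R 10.2 hough [[172.6, 243.0, 8.8]]
wrist pred [279.9 103.2] R 31.8 hough [[279.8, 97.8, 29.4], [278.6, 125.4, 29.2], [279.8, 108.6, 28.1]]
side pred [174.1 242.9] R 10.2 hough [[167.8, 243.0, 11.0], [179.8, 241.8, 11.0]]
[  30   25   63   65 3255] [280.04208909  99.48079877] [641.35225096 114.65789907  33.        ]
```

The ball blob (63×65 px, the expected size) sits about 2 mm from the pot's axis. I'll hand in.

```bash
python3 -c "
from workcell import env
print(env.close_job())"
```

```text
the job is handed in; nothing more can be done
None
```

I pushed the white ball round the track into the exit hole, lifted it out, and set it down in the widest, lowest tan pot; the last check put it about 2 mm from the pot's axis with the gripper clear, and the job is handed in (no verdict was returned).

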